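Set the index pin in the hidden notch of a cutting rail

TASK

Set the cutting stop on the slab rail: take the index pin from its white rest and lower its shank into the open, brush-free end of the rail's slot until it rests on the sprung strip inside. Then, keeping it lightly pressed on the strip and without lifting it, slide it along the slot until it drops into the notch hidden under the brush, and leave it standing there upright with its collar down flat on the rail. Feel for the notch gently (stay under about 25 N) and leave the other things on the table where they are.

Things in the scene. Friction and masses are not known exactly. Their poses are not given: they have to be found in the camera images.
- rail: fixed aluminium rail, 372 mm long (its y), 76 mm wide (its x), 58 mm high, dark end plates; origin at the centre of its underside, z up. A slot 16 mm wide runs along y at x = 0, from y = -86 to +86 mm, bevelled to 24 mm at the top. From y = -52 mm on, black brush bristles hide the slot (soft, without resistance); from -86 to -52 mm it is open (the entry). A sprung steel strip lies inside
- entry (a point): middle of the slot's open entry, level with the rail's top: 70 mm from the rail's centre towards its -y end (the robot's right)
- slot_end (a point): closed far end of the slot (rail's y = +86 mm), level with the rail's top
- strip_level (a point): point at the rail's centre, level with the strip's top: 24 mm above the table, 34 mm below the rail's top. The smooth strip starts to give at about 2.5 N, 0.4 N more per mm, to a hard stop 5.5 mm lower. Its one square-edged notch, 13 mm wide along y, 10 mm deep, lies at a hidden place that changes, centre between y = -25 and +65 mm of the rail; a pressed strip springs up round the pin there and the far wall stops it
- pin_grip (a point): centre of the index pin's dark square handle, 22 x 22 mm, 48 mm tall, gripped across two opposite faces (they look along this point's x and y). 72 mm above the tip, 30 mm above the collar's underside. With the tip on the strip the collar is 8 mm above the rail; home in the notch the collar lies flat on the rail and this point is 88 mm above the table
- pin_tip (a point): centre of the shank's lower end, 72 mm below the handle's centre along the pin's axis
- index_pin: the loose upright steel pin, about 0.15 kg: round shank 10 mm diameter, 42 mm long; above it a round collar 36 mm diameter, 6 mm thick; then the square handle. Origin at the tip, z along the pin towards its handle
- pin_rest: fixed white block, 64 x 64 mm, 50 mm high, with a 13.5 mm hole at its middle in which the pin stands at the start, its collar on the block's top (handle's centre 80 mm above the table); origin at the centre of its underside. Lift the pin by more than 45 mm to draw it out
- pot_white: loose small colour pot with a black lid and a white band, 44 mm diameter, 62 mm tall, standing on the other side than the rest; bystander, origin at the centre of its underside
- choc_hammer: loose flat brown chocolate hammer, 57 x 98 x 10 mm, between the robot and the rail; bystander, origin at the centre of its underside
- choc_spanner: loose flat brown chocolate spanner, 28 x 102 x 10 mm, behind the rail; bystander, origin at the centre of its underside
- nozzle: loose whitish conical piping nozzle, 34 mm diameter, 38 mm tall, behind the rail; bystander, origin at the centre of its underside
- pastry_brush: loose wooden pastry brush, 35 x 184 x 19 mm, to the robot's right; bystander, origin at the centre of its underside
Not all that is in view belongs to the job. Of the things shaped like the index_pin, the steel one is meant.

How it is judged (in metres and radians):
On the way, in this order (a step that is already met when the one before it is completed fails the run):
1. the pin's tip rests on the strip in the open entry of the slot (x of pin_tip in the frame of rail between -0.009 and 0.009 m and y of pin_tip in the frame of rail between -0.09 and -0.05 m and z of pin_tip in the frame of rail below 0.0255 m and contact force between index_pin and rail above 0.3 N), for 0.1 s.
2. the pin is slid on under the brush, its tip pressed on the strip (x of pin_tip in the frame of rail between -0.009 and 0.009 m and y of pin_tip in the frame of rail between -0.05 and -0.032 m and z of pin_tip in the frame of rail below 0.0255 m and contact force between index_pin and rail above 0.3 N), for 0.1 s.
3. the pin has dropped into the notch, its collar down on the rail (x of pin_tip in the frame of rail between -0.009 and 0.009 m and y of pin_tip in the frame of rail above -0.04 m and z of pin_tip in the frame of rail below 0.0178 m), for 0.2 s.
At the end, for the whole second after the job is handed in: the pin stands at rest in the strip's notch, upright within 0.1 rad, its tip in the slot and no more than 17.8 mm above the table (home: 16 mm, collar flat on the rail) (all of step 3 and y of pin_tip in the frame of rail below 0.08 m and z of pin_tip in the frame of rail above 0.01 m and angle between pin_tip's own z axis and vertical below 0.1 rad and linear speed of index_pin below 0.02 m/s); the robot touches nothing.
It fails at once if the pin pressed or driven against the rail or its strip with more than 25 N (contact force between index_pin and rail above 25 N).
It fails at once if once under the brush the pin is lifted more than 6 mm off the strip, or is put in through the brush instead of at the entry (x of pin_tip in the frame of rail between -0.009 and 0.009 m and y of pin_tip in the frame of rail between -0.045 and 0.086 m and z of pin_tip in the frame of rail between 0.03 and 0.047 m).
It fails at once if a bystander (pot, hammer, spanner, nozzle, brush) moved by more than 30 mm (distance of any of pot_white, choc_hammer, choc_spanner, nozzle, pastry_brush from where it was at the start of the episode above 0.03 m).
It also fails if it takes over 64 s, if anything falls off the work surface, if the arm or the gripper's body presses on something with over 40 N, if the wrist force passes 120 N, or if a joint passes its speed limit or range.

ROBOT

A 6-joint arm with a two-finger parallel gripper is mounted at the origin on the work surface; the furniture and walls round the work are solid. World frame = base frame: x ahead of the robot, y to its left, z up, the work surface at z = 0. Lengths are in m, angles in degrees, forces in N, time in s.
With the tool pointing down it reaches from about 0.35 to 0.875 m from the base axis. Payload 4.2 kg.
Tool frame: the origin (TCP) lies on the centre line of the jaws, within the pads' length; the fingertips stand 25 mm ahead of it and the grasp point (between the pads) lies 6 mm ahead of it; z points along the fingers, y is the line along which they close (so a half turn about z gives the same grasp; the last joint's range is limited). The gripper opens to 87 mm and grips with 3 to 60 N. Pads are 19 mm wide; open, the fingers measure 117 mm over their backs; the gripper's body (75 mm by 190 mm) begins 51 mm behind the grasp point.
Start: joints at [85.863, 22.042, 0.453, 0, -68.411, -14.817], TCP at [0.203, 0.591, 0.248] pointing down, gripper open.
Joint ranges: [-179.83, 179.83], [-69.29, 118.12], [-61.27, 80.66], [-181.25, 117.63], [-171.15, -9.14], [-177.46, 177.46]. Speed limits (degrees/s): [159.86, 159.86, 180, 180, 180, 180].

INTERFACE

Orientations are given as a 3x3 rotation matrix whose columns are the frame's x, y, z axes.
In Python, from station import r gives the robot as it stands.
- The arm moves only by the tool move_arm, never from a script. Its argument "series" is a list of rows, each an object with "grip": the opening, from 0 (shut) to 1 (fully open); "xyz": the shift along the tool's x, y, z in mm, a list of three; "angular": the turn, a rotation vector about the tool's x, y, z in rad, a list of three. A call has 1 to 10 rows; each row is the pose to reach, as a shift and turn from the pose commanded when the call began, along the tool's axes at that moment; what a row does not reach only later rows make up. A row lasts 1/10 s, in which the tool goes at most 50 mm and 8.59 degrees, less where a joint would pass 70% of its speed; a pose out of reach is approached as far as the arm can. A call with a gripper value outside its range is refused whole. The fingers move at their own pace and stop on an object; the grip force is fixed at half the most. Time passes only in rows, so rows that repeat a pose let the fingers close. It gives the time, the measured TCP pose, the force, the opening and the grip force at its end, in the units of the state.
- r.sense(): the state, without advancing time (a new reading comes with each control period).
- r.capture(name): name is "side" or "top" or "wrist"; returns a dict with "img" (384x512x3 uint8, red, green, blue), "camera_matrix" (3x3 intrinsics, pixels), "rvec" (rotation vector, rad) and "tvec" (3), from world to camera coordinates, as OpenCV has them; the wrist camera has in their place "hand_eye" (4x4, takes a point from camera to tool coordinates, whose origin is the TCP and whose axes are the flange's). Camera axes: x right, y down, z forward; pixel columns grow to the right and rows downward; lengths in m; the calibration is good to about 2 mm. A picture is of the moment at which its call begins: read the wrist's pose just before it. There is no depth.
- r.finish_job(): hands the job in; it is judged then, once.
The state is a dict: "time_s": time; "joints": joint angles; "joint_velocities": joint speeds; "effort": joint torques, N m; "tcp_pos": TCP position; "ee_rot": TCP orientation; "wrist_force": force on the tool from outside, world axes, zero at the start; "moment": the same for the moment, N m; "gripper_width": opening from 0.0 (shut) to 1.0 (fully open); "gripper_force": force on a finger pad.
Only numpy, scipy, OpenCV 4.12 (cv2) and the standard library are available. Lean on these libraries where they do the work, as an engineer would, in place of code of your own. Each camera call takes 0.05 s, during which the arm holds its last target. There are 200 camera calls.

## Working session

There is one attempt and no reset: what is moved stays moved. The work goes in short steps, Python scripts to look and compute and a tool call to move; the robot and the scene stay as the last step left them, time stands still between calls to the robot, and variables do not carry over. Pictures are saved under pics/ and viewed, at most 10 in all, crops included, and the job is handed in when it is done.

Besides the shell and the picture viewer there is one more tool, called after "Request:" by a JSON object that holds its "op" and its "data", one argument or row to a line. move_arm: Moves the arm, as the interface text tells. Its arguments: {"type":"object","properties":{"series":{"type":"array"}},"required":["series"]}

```bash
mkdir -p pics
cat > h.py <<'E'
import numpy as np, cv2
from station import r
def save(n,f):
    c=r.capture(n); cv2.imwrite(f'pics/{f}.png',c['img'][:,:,::-1]); 
    np.savez(f'pics/{f}.npz',**{k:np.array(v) for k,v in c.items()}); return c
def ray(f,u,v,z):
    c=np.load(f'pics/{f}.npz'); R=cv2.Rodrigues(c['rvec'])[0]; t=c['tvec'].ravel()
    d=R.T@np.linalg.inv(c['camera_matrix'])@np.array([u,v,1.]); o=-R.T@t
    return o+d*(z-o[2])/d[2]
def proj(f,P):
    c=np.load(f'pics/{f}.npz'); return cv2.projectPoints(np.array(P,float).reshape(-1,1,3),c['rvec'],c['tvec'],c['camera_matrix'],None)[0].reshape(-1,2)
E
python3 - <<'E'
from h import *
a=save('top','top0'); b=save('side','side0')
cv2.imwrite('pics/top0b.png',cv2.resize(cv2.imread('pics/top0.png'),(800,600),interpolation=cv2.INTER_CUBIC))
cv2.imwrite('pics/side0b.png',cv2.resize(cv2.imread('pics/side0.png'),(800,600),interpolation=cv2.INTER_CUBIC))
s=r.sense();print(s['time_s'],s['tcp_pos'],s['ee_rot'],s['wrist_force'])
for f in('top0','side0'):
    c=np.load(f'pics/{f}.npz');print(-cv2.Rodrigues(c['rvec'])[0].T@c['tvec'].ravel())
E
```

```text
0.1 [0.20280849 0.59067473 0.24655582] [[ 9.45730023e-01 -3.24952937e-01 -5.59230471e-04]
 [-3.24953408e-01 -9.45728159e-01 -1.87920991e-03]
 [ 8.17747757e-05  1.95894908e-03 -9.99998078e-01]] [-0.04300639  1.07529301  0.36302056]
[ 0.4366894  -0.05005979  0.96671898]
[ 0.20976559 -0.66178208  0.68180251]
```

View pics/top0b.png

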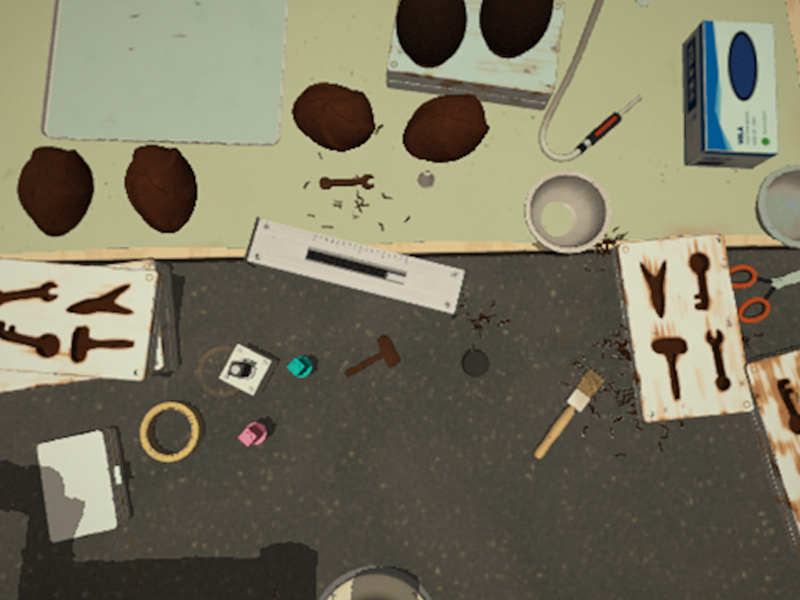

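View pics/side0b.png

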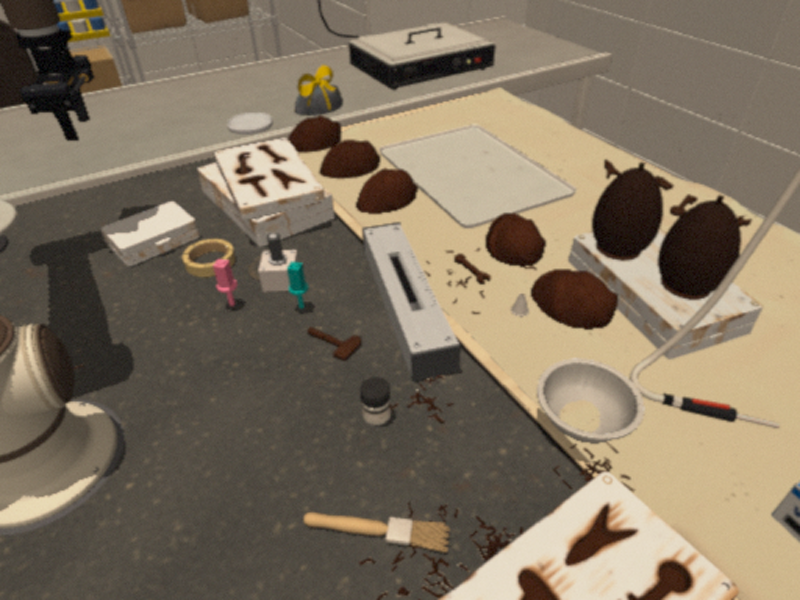

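The top view shows three pin shapes: dark steel in the white rest (240,368), teal (300,366) and pink (253,433). I choose the steel one in the rest. The rail runs from (255,240) to (460,290), with its open entry at the right end of the slot, about (395,275). Next I check both in close crops.

Run:
```python
from h import *
t=cv2.imread('pics/top0.png'); s=cv2.imread('pics/side0.png')
def crop(i,x,y,w,h,k): return cv2.resize(i[y:y+h,x:x+w],(w*k,h*k),interpolation=cv2.INTER_CUBIC)
# rail top: x150..305,y132..207 ; rest: x130..210,y210..290
cv2.imwrite('pics/c1.png',np.vstack([crop(t,150,130,160,75,5)]))
a=crop(t,130,210,66,50,6); b=crop(s,155,140,66,66,6)
b=b[:300] if False else b
h=max(a.shape[0],b.shape[0]); o=np.zeros((h,a.shape[1]+b.shape[1],3),np.uint8); o[:a.shape[0],:a.shape[1]]=a; o[:b.shape[0],a.shape[1]:]=b
cv2.imwrite('pics/c2.png',o)
```

```text
(no output)
```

View pics/c1.png

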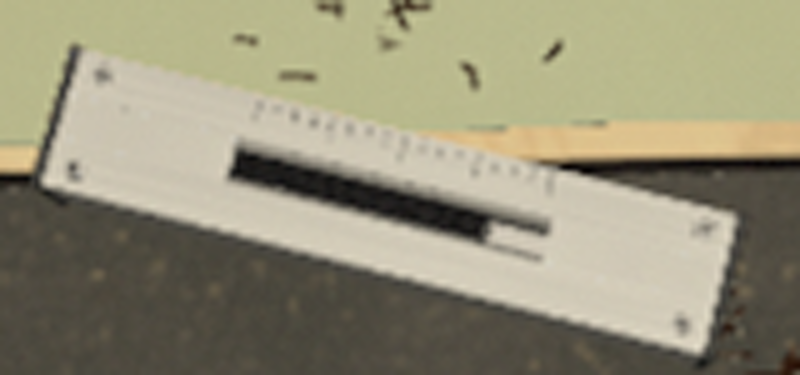

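View pics/c2.png

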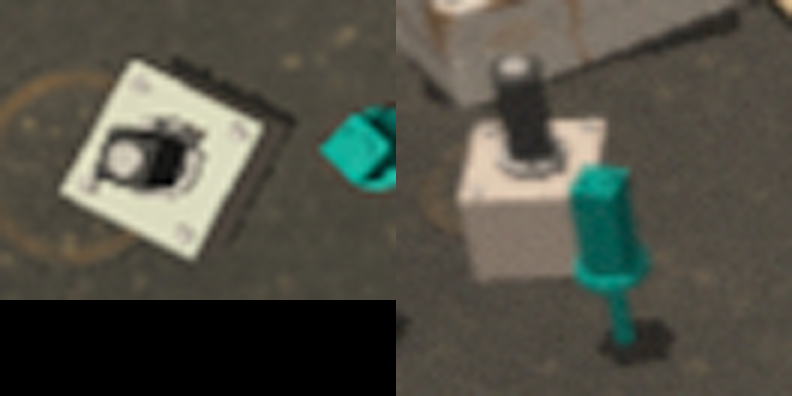

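The crops show a rail with a slot spanning c1 (235,160)–(548,240) and its bright open entry at the right. The steel pin with the dark handle stands in the white block (c2 left 145,160), and teal is a separate pin standing clear of it. Now I turn these pixels into positions.

Run:
```python
from h import *
g=lambda x,y,k,ox,oy:((x+.5)/k-.5+ox,(y+.5)/k-.5+oy)
def show(n,pts,k,ox,oy,z):
    P=np.array([ray('top0',*g(x,y,k,ox,oy),z) for x,y in pts]); c=P.mean(0)
    print(n,'c',c.round(4),'edges',[np.linalg.norm(P[i]-P[i-1]).round(4) for i in range(4)]); 
    for i in range(4):
        d=P[i]-P[i-1]; print('  dir',np.degrees(np.arctan2(d[1],d[0])).round(1))
    return P
show('rail',[(77,47),(738,213),(705,355),(42,185)],5,150,130,.058)
show('rest',[(133,60),(265,126),(197,260),(62,190)],6,130,210,.050)
for n,x,y in (('slotL',233,160),('slotR',548,241),('brushend',487,226)): print(n,ray('top0',*g(x,y,5,150,130),.058).round(4))
for n,x,y in (('teal',357,135),): print(n,ray('top0',*g(x,y,6,130,210),.096).round(4))
print('steeltop',ray('top0',*g(128,158,6,130,210),.104).round(4))
k=1.5625
for n,x,y,z in(('pink',253,436,.09),('ring',170,432,.01)): print(n,ray('top0',x/k,y/k,z).round(4))
```

```text
rail c [0.6118 0.0192 0.058 ] edges [np.float64(0.0765), np.float64(0.3623), np.float64(0.0774), np.float64(0.3603)]
  dir -13.4
  dir -105.6
  dir 165.1
  dir 74.3
rest c [0.4415 0.2047 0.05  ] edges [np.float64(0.063), np.float64(0.0649), np.float64(0.0637), np.float64(0.0664)]
  dir -28.3
  dir -117.4
  dir 153.0
  dir 62.0
slotL [0.6346 0.1013 0.058 ]
slotR [ 0.5876 -0.0642  0.058 ]
brushend [ 0.5963 -0.0323  0.058 ]
teal [0.4492 0.1128 0.096 ]
steeltop [0.4418 0.2045 0.104 ]
pink [0.3364 0.1802 0.09  ]
ring [0.3371 0.3431 0.01  ]
```

Request:
{"op": "move_arm", "data": {
  "series": [
    {"grip":1,"xyz":[35,29,0],"angular":[0,0,0]},
    {"grip":1,"xyz":[75,61,0],"angular":[0,0,0]},
    {"grip":1,"xyz":[112,92,0],"angular":[0,0,0]},
    {"grip":1,"xyz":[150,123,0],"angular":[0,0,0]},
    {"grip":1,"xyz":[187,153,0],"angular":[0,0,0]},
    {"grip":1,"xyz":[225,184,0],"angular":[0,0,0]},
    {"grip":1,"xyz":[262,215,0],"angular":[0,0,0]},
    {"grip":1,"xyz":[300,245,0],"angular":[0,0,0]},
    {"grip":1,"xyz":[330,270,0],"angular":[0,0,0]},
    {"grip":1,"xyz":[351,287,0],"angular":[0,0,0]}
  ]
}}

```text
time_s: 1.1
tcp_pos: [0.4423, 0.2032, 0.2473]
ee_rot: [[0.945, -0.327, -0.001], [-0.327, -0.945, -0.0], [-0.0, 0.001, -1.0]]
wrist_force: [-0.4, -0.6, 1.5]
gripper_width: 0.999
gripper_force: 0.0
```

Run:
```python
from h import *
s=r.sense(); np.savez('pics/s1.npz',p=s['tcp_pos'],R=s['ee_rot']); c=save('wrist','w1'); print(s['tcp_pos'],np.array(s['ee_rot']).round(4),s['joints'],s['time_s'],c['hand_eye'],s['wrist_force'])
cv2.imwrite('pics/w1b.png',cv2.resize(c['img'][:,:,::-1],(800,600),interpolation=cv2.INTER_CUBIC))
```

```text
[0.44225309 0.20322418 0.24728877] [[ 9.451e-01 -3.267e-01 -7.000e-04]
 [-3.267e-01 -9.451e-01 -5.000e-04]
 [-5.000e-04  7.000e-04 -1.000e+00]] [ 4.38428150e+01  8.51628522e+00 -1.83326854e+01 -7.54431922e-03
 -6.31989041e+01  2.70918414e+01] 1.1 [[ 4.24494136e-04 -9.66057136e-01 -2.58328144e-01  7.04890755e-02]
 [ 9.99999777e-01  5.43032089e-04 -3.87514816e-04  6.48732134e-04]
 [ 5.14641925e-04 -2.58327922e-01  9.66057152e-01 -1.37969005e-01]
 [ 0.00000000e+00  0.00000000e+00  0.00000000e+00  1.00000000e+00]] [-0.43172811 -0.59851891  1.54959672]
```

View pics/w1b.png

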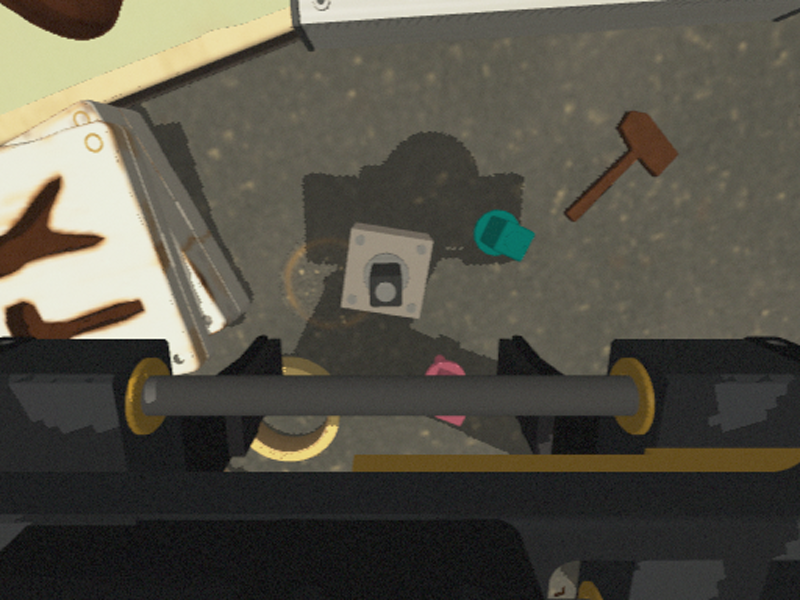

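Wrist view: the steel pin is at (385,285) in the rest, its handle almost square with the jaws. Teal is at (505,235) and pink at (445,378), both clear. An enlarged crop will give the yaw.

Run:
```python
import cv2
i=cv2.imread('pics/w1.png')[135:210,210:285]
i=cv2.convertScaleAbs(i,alpha=1.8,beta=10)
cv2.imwrite('pics/c3.png',cv2.resize(i,(600,600),interpolation=cv2.INTER_CUBIC))
```

```text
(no output)
```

View pics/c3.png

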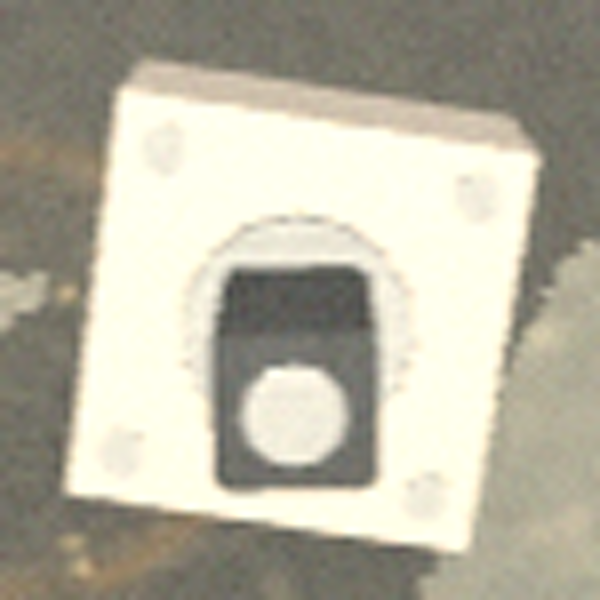

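The crop shows the handle's top face at (215,330)–(380,488), aligned with the jaws within about 1°, so no turn is needed. I compute its centre in the tool frame.

Run:
```python
from h import *
c=np.load('pics/w1.npz'); s=np.load('pics/s1.npz'); H=c['hand_eye']; R=s['R'];p=s['p']
def wr(x,y,z):
    u=(x+.5)/8-.5+210; v=(y+.5)/8-.5+135
    d=R@H[:3,:3]@np.linalg.inv(c['camera_matrix'])@[u,v,1]; o=p+R@H[:3,3]; return o+d*(z-o[2])/d[2]
for q in((297,409,.104),(215,330,.104),(378,328,.104),(380,487,.104),(218,490,.104),(297,320,.056),(308,325,.05)):
    P=wr(*q); print(P.round(4),((R.T@(P-p))*1e3).round(1))
```

```text
[0.4422 0.2052 0.104 ] [ -0.6  -2.  143.3]
[0.4557 0.2118 0.104 ] [ 10.  -12.6 143.3]
[0.449  0.1917 0.104 ] [ 10.2   8.6 143.3]
[0.4285 0.1983 0.104 ] [-11.3   9.  143.3]
[0.4352 0.2187 0.104 ] [-11.7 -12.4 143.3]
[0.444 0.205 0.056] [  1.2  -2.4 191.3]
[0.4415 0.2041 0.05  ] [ -0.9  -0.7 197.3]
```

Request:
{"op": "move_arm", "data": {
  "series": [
    {"grip":1,"xyz":[-0.5,-2,30],"angular":[0,0,0]},
    {"grip":1,"xyz":[-0.5,-2,70],"angular":[0,0,0]},
    {"grip":1,"xyz":[-0.5,-2,110],"angular":[0,0,0]},
    {"grip":1,"xyz":[-0.5,-2,140],"angular":[0,0,0]},
    {"grip":1,"xyz":[-0.5,-2,157],"angular":[0,0,0]},
    {"grip":1,"xyz":[-0.5,-2,157],"angular":[0,0,0]},
    {"grip":0.6,"xyz":[-0.5,-2,157],"angular":[0,0,0]},
    {"grip":0.35,"xyz":[-0.5,-2,157],"angular":[0,0,0]},
    {"grip":0.15,"xyz":[-0.5,-2,157],"angular":[0,0,0]},
    {"grip":0.0,"xyz":[-0.5,-2,157],"angular":[0,0,0]}
  ]
}}

```text
time_s: 2.15
tcp_pos: [0.4423, 0.2081, 0.0915]
ee_rot: [[0.946, -0.325, 0.002], [-0.325, -0.946, 0.001], [0.001, -0.002, -1.0]]
wrist_force: [0.4, -0.8, -0.7]
gripper_width: 0.719
gripper_force: 0.0
```

Request:
{"op": "move_arm", "data": {
  "series": [
    {"grip":0,"xyz":[0,0,0],"angular":[0,0,0]},
    {"grip":0,"xyz":[0,0,0],"angular":[0,0,0]},
    {"grip":0,"xyz":[0,0,0],"angular":[0,0,0]},
    {"grip":0,"xyz":[0,0,0],"angular":[0,0,0]},
    {"grip":0,"xyz":[0,0,0],"angular":[0,0,0]}
  ]
}}

```text
time_s: 2.65
tcp_pos: [0.4418, 0.2076, 0.0905]
ee_rot: [[0.946, -0.325, -0.0], [-0.325, -0.946, -0.0], [-0.0, 0.001, -1.0]]
wrist_force: [-1.0, -2.1, 1.0]
gripper_width: 0.268
gripper_force: 0.9
```

Request:
{"op": "move_arm", "data": {
  "series": [
    {"grip":0,"xyz":[0,1,0],"angular":[0,0,0]},
    {"grip":0,"xyz":[0,2,0],"angular":[0,0,0]},
    {"grip":0,"xyz":[0,2,0],"angular":[0,0,0]},
    {"grip":0,"xyz":[0,2,0],"angular":[0,0,0]},
    {"grip":0,"xyz":[0,2,0],"angular":[0,0,0]}
  ]
}}

```text
time_s: 3.15
tcp_pos: [0.4412, 0.2058, 0.0905]
ee_rot: [[0.946, -0.325, -0.0], [-0.325, -0.946, -0.0], [-0.0, 0.0, -1.0]]
wrist_force: [0.4, -0.3, -0.5]
gripper_width: 0.252
gripper_force: 30.0
```

Request:
{"op": "move_arm", "data": {
  "series": [
    {"grip":0,"xyz":[0,0,-5],"angular":[0,0,0]},
    {"grip":0,"xyz":[0,0,-15],"angular":[0,0,0]},
    {"grip":0,"xyz":[0,0,-27],"angular":[0,0,0]},
    {"grip":0,"xyz":[0,0,-40],"angular":[0,0,0]},
    {"grip":0,"xyz":[0,0,-55],"angular":[0,0,0]},
    {"grip":0,"xyz":[0,0,-70],"angular":[0,0,0]},
    {"grip":0,"xyz":[0,0,-85],"angular":[0,0,0]},
    {"grip":0,"xyz":[0,0,-90],"angular":[0,0,0]},
    {"grip":0,"xyz":[0,0,-90],"angular":[0,0,0]},
    {"grip":0,"xyz":[0,0,-90],"angular":[0,0,0]}
  ]
}}

```text
time_s: 4.15
tcp_pos: [0.4408, 0.2055, 0.1801]
ee_rot: [[0.946, -0.325, -0.001], [-0.325, -0.946, -0.0], [-0.001, 0.001, -1.0]]
wrist_force: [0.4, -0.2, -1.0]
gripper_width: 0.251
gripper_force: 30.0
```

Run:
```python
from h import *
s=r.sense(); R=np.array(s['ee_rot']);p=np.array(s['tcp_pos']);print(p,s['wrist_force'],s['gripper_width'])
a=np.radians(74.3); yr=np.array([np.cos(a),np.sin(a),0]); xr=np.array([np.sin(a),-np.cos(a),0])
C=np.array([.6115,.019,0]); E=C-.070*yr
print('entry',E,'shift',(R.T@(E-p)*1e3).round(1),'yr tool',(R.T@yr).round(3),'xr tool',(R.T@xr).round(3))
```

```text
[0.44079288 0.20550557 0.18014635] [ 0.35503445 -0.22250919 -1.04746157] 0.25071362608871484
entry [ 0.59255797 -0.04838842  0.        ] shift [226.2 190.6 180.1] yr tool [-0.057 -0.998 -0.001] xr tool [ 0.998 -0.057 -0.001]
```

Request:
{"op": "move_arm", "data": {
  "series": [
    {"grip":0,"xyz":[15,12,0],"angular":[0,0,0]},
    {"grip":0,"xyz":[40,34,0],"angular":[0,0,0]},
    {"grip":0,"xyz":[70,59,0],"angular":[0,0,0]},
    {"grip":0,"xyz":[100,84,0],"angular":[0,0,0]},
    {"grip":0,"xyz":[130,110,0],"angular":[0,0,0]},
    {"grip":0,"xyz":[160,135,0],"angular":[0,0,0]},
    {"grip":0,"xyz":[190,160,0],"angular":[0,0,0]},
    {"grip":0,"xyz":[212,179,0],"angular":[0,0,0]},
    {"grip":0,"xyz":[222,188,0],"angular":[0,0,0]},
    {"grip":0,"xyz":[225,190.5,0],"angular":[0,0,0]}
  ]
}}

```text
time_s: 5.15
tcp_pos: [0.592, -0.0486, 0.1792]
ee_rot: [[0.945, -0.327, -0.002], [-0.327, -0.945, -0.0], [-0.002, 0.001, -1.0]]
wrist_force: [-0.1, 0.5, -1.6]
gripper_width: 0.25
gripper_force: 30.0
```

Request:
{"op": "move_arm", "data": {
  "series": [
    {"grip":0,"xyz":[0,0,10],"angular":[0,0,0]},
    {"grip":0,"xyz":[0,0,20],"angular":[0,0,0]},
    {"grip":0,"xyz":[0,0,25],"angular":[0,0,0]},
    {"grip":0,"xyz":[0,0,25],"angular":[0,0,0]},
    {"grip":0,"xyz":[0,0,25],"angular":[0,0,0]},
    {"grip":0,"xyz":[0,0,25],"angular":[0,0,0]}
  ]
}}

```text
time_s: 5.75
tcp_pos: [0.5924, -0.0471, 0.156]
ee_rot: [[0.946, -0.324, 0.001], [-0.324, -0.946, 0.0], [0.001, -0.0, -1.0]]
wrist_force: [-0.1, 0.3, -1.6]
gripper_width: 0.25
gripper_force: 30.0
```

Run:
```python
from h import *
s=r.sense(); np.savez('pics/s2.npz',p=s['tcp_pos'],R=s['ee_rot']); print(s['tcp_pos'],s['wrist_force'])
w=save('wrist','w2')['img'][:,:,::-1]; t=save('top','t2')['img'][:,:,::-1]; d=save('side','d2')['img'][:,:,::-1]
e=proj('side','x') if 0 else proj('d2',[[.5926,-.0484,.058]])[0]; q=proj('t2',[[.5926,-.0484,.058]])[0]; print(e,q)
def cr(i,c,w,h,k):
    x=int(np.clip(c[0]-w/2,0,512-w));y=int(np.clip(c[1]-h/2,0,384-h)); print(x,y,k); return cv2.resize(i[y:y+h,x:x+w],(w*k,h*k),interpolation=cv2.INTER_CUBIC)
a=cr(d,e,80,100,6); b=cr(w,(250,160),106,200,3)
cv2.imwrite('pics/c4.png',np.hstack([a[:600,:480],b]))
```

```text
[ 0.59241654 -0.04706851  0.1560167 ] [-0.05788011  0.33339042 -1.58474529]
[266.36506058 193.99283548] [253.14543947 176.06195927]
226 143 6
197 60 3
```

View pics/c4.png

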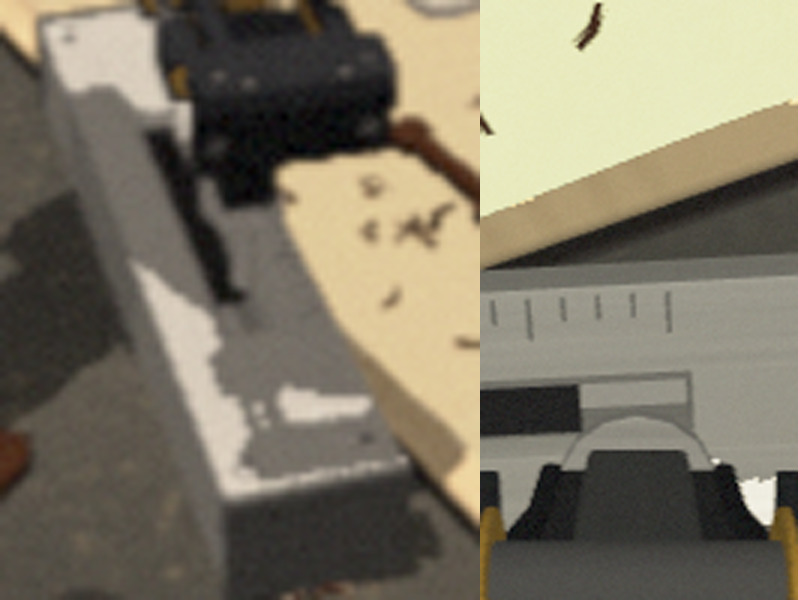

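Left, the side view shows the entry just below the brush's end, in the gripper's shadow. Right, the wrist view shows the entry at x 580–690, y 373–435, with the collar centred at x≈638 in front of it. I measure both.

Run:
```python
from h import *
c=np.load('pics/w2.npz'); s=np.load('pics/s2.npz'); H=c['hand_eye']; R=s['R'];p=s['p']
a=np.radians(74.3); yr=np.array([np.cos(a),np.sin(a),0]); xr=np.array([np.sin(a),-np.cos(a),0]);C=np.array([.6115,.019,0])
def wr(x,y,z,n):
    u=(x-480+.5)/3-.5+197; v=(y+.5)/3-.5+60
    d=R@H[:3,:3]@np.linalg.inv(c['camera_matrix'])@[u,v,1]; o=p+R@H[:3,3]; P=o+d*(z-o[2])/d[2]
    print(n,'tool',((R.T@(P-p))*1e3).round(1),'rail',np.round([(P-C)@xr*1e3,(P-C)@yr*1e3],1))
wr(690,373,.058,'endfar(12,-86)'); wr(690,435,.058,'endnear(-12,-86)');wr(580,380,.058,'brushfar(8..12,-52)');wr(480,386,.058,'far edge')
wr(480,435,.058,'near edge');wr(580,432,.058,'near edge')
zc=p[2]-.006-.003-.024
wr(638,417,zc,'collar far (+18)'); wr(563,468,zc,'collar left');wr(714,465,zc,'collar right')
# rail edges
wr(480,293,.058,'rail far edge 38'); wr(798,280,.058,'rail far edge 38')
```

```text
endfar(12,-86) tool [12.4 16.  98. ] rail [ 11.  -85.4]
endnear(-12,-86) tool [-6.7 16.3 98. ] rail [ -8.  -84.7]
brushfar(8..12,-52) tool [ 10.2 -16.2  98. ] rail [ 10.7 -53.1]
far edge tool [  8.4 -45.7  98. ] rail [ 10.5 -23.6]
near edge tool [ -6.8 -46.4  98. ] rail [ -4.6 -22. ]
near edge tool [ -5.8 -16.5  98. ] rail [ -5.3 -51.9]
collar far (+18) tool [18.6  0.8 33. ] rail [ 18.1 -70.6]
collar left tool [  6.9 -15.7  33. ] rail [  7.3 -53.5]
collar right tool [ 7.7 17.4 33. ] rail [  6.2 -86.5]
rail far edge 38 tool [ 35.8 -44.4  98.1] rail [ 37.9 -26.4]
rail far edge 38 tool [39.6 46.3 98. ] rail [  36.5 -117.2]
```

Request:
{"op": "move_arm", "data": {
  "series": [
    {"grip":0,"xyz":[-1,0,5],"angular":[0,0,0]},
    {"grip":0,"xyz":[-1,0,10],"angular":[0,0,0]},
    {"grip":0,"xyz":[-1,0,15],"angular":[0,0,0]},
    {"grip":0,"xyz":[-1,0,20],"angular":[0,0,0]},
    {"grip":0,"xyz":[-1,0,24],"angular":[0,0,0]},
    {"grip":0,"xyz":[-1,0,28],"angular":[0,0,0]},
    {"grip":0,"xyz":[-1,0,32],"angular":[0,0,0]},
    {"grip":0,"xyz":[-1,0,36],"angular":[0,0,0]},
    {"grip":0,"xyz":[-1,0,38],"angular":[0,0,0]},
    {"grip":0,"xyz":[-1,0,40],"angular":[0,0,0]}
  ]
}}

```text
time_s: 6.9
tcp_pos: [0.5913, -0.0471, 0.1154]
ee_rot: [[0.946, -0.325, -0.0], [-0.325, -0.946, -0.0], [0.0, 0.0, -1.0]]
wrist_force: [-0.5, -0.3, -1.1]
gripper_width: 0.248
gripper_force: 30.0
```

Request:
{"op": "move_arm", "data": {
  "series": [
    {"grip":0,"xyz":[0,0,1],"angular":[0,0,0]},
    {"grip":0,"xyz":[0,0,2],"angular":[0,0,0]},
    {"grip":0,"xyz":[0,0,3],"angular":[0,0,0]},
    {"grip":0,"xyz":[0,0,4],"angular":[0,0,0]},
    {"grip":0,"xyz":[0,0,5],"angular":[0,0,0]},
    {"grip":0,"xyz":[0,0,6],"angular":[0,0,0]},
    {"grip":0,"xyz":[0,0,7],"angular":[0,0,0]},
    {"grip":0,"xyz":[0,0,7],"angular":[0,0,0]}
  ]
}}

```text
time_s: 7.7
tcp_pos: [0.5911, -0.0471, 0.1084]
ee_rot: [[0.946, -0.325, -0.0], [-0.325, -0.946, -0.0], [-0.0, 0.0, -1.0]]
wrist_force: [-0.8, 1.1, -1.3]
gripper_width: 0.251
gripper_force: 30.0
```

Request:
{"op": "move_arm", "data": {
  "series": [
    {"grip":0,"xyz":[0,0,0.7],"angular":[0,0,0]},
    {"grip":0,"xyz":[0,0,1.4],"angular":[0,0,0]},
    {"grip":0,"xyz":[0,0,2],"angular":[0,0,0]},
    {"grip":0,"xyz":[0,0,2],"angular":[0,0,0]},
    {"grip":0,"xyz":[0,0,2],"angular":[0,0,0]}
  ]
}}

```text
time_s: 8.2
tcp_pos: [0.5912, -0.0471, 0.1066]
ee_rot: [[0.946, -0.325, 0.0], [-0.325, -0.946, -0.0], [0.0, 0.0, -1.0]]
wrist_force: [-0.7, 0.3, -1.5]
gripper_width: 0.248
gripper_force: 30.0
```

Request:
{"op": "move_arm", "data": {
  "series": [
    {"grip":0,"xyz":[0,0,0.5],"angular":[0,0,0]},
    {"grip":0,"xyz":[0,0,1],"angular":[0,0,0]},
    {"grip":0,"xyz":[0,0,1.5],"angular":[0,0,0]},
    {"grip":0,"xyz":[0,0,1.5],"angular":[0,0,0]},
    {"grip":0,"xyz":[0,0,1.5],"angular":[0,0,0]}
  ]
}}

```text
time_s: 8.7
tcp_pos: [0.5913, -0.0472, 0.1053]
ee_rot: [[0.946, -0.325, 0.0], [-0.325, -0.946, -0.0], [0.0, 0.0, -1.0]]
wrist_force: [-0.6, 0.3, 0.3]
gripper_width: 0.248
gripper_force: 30.0
```

Request:
{"op": "move_arm", "data": {
  "series": [
    {"grip":0,"xyz":[0,0,0.5],"angular":[0,0,0]},
    {"grip":0,"xyz":[0,0,1],"angular":[0,0,0]},
    {"grip":0,"xyz":[0,0,1.5],"angular":[0,0,0]},
    {"grip":0,"xyz":[0,0,1.5],"angular":[0,0,0]},
    {"grip":0,"xyz":[0,0,1.5],"angular":[0,0,0]}
  ]
}}

```text
time_s: 9.2
tcp_pos: [0.5913, -0.0472, 0.1036]
ee_rot: [[0.946, -0.325, 0.0], [-0.325, -0.946, -0.0], [0.0, 0.0, -1.0]]
wrist_force: [-0.6, 0.2, 2.2]
gripper_width: 0.252
gripper_force: 30.0
```

Request:
{"op": "move_arm", "data": {
  "series": [
    {"grip":0,"xyz":[-0.1,-2,0],"angular":[0,0,0]},
    {"grip":0,"xyz":[-0.3,-5,0],"angular":[0,0,0]},
    {"grip":0,"xyz":[-0.5,-8,0],"angular":[0,0,0]},
    {"grip":0,"xyz":[-0.6,-11,0],"angular":[0,0,0]},
    {"grip":0,"xyz":[-0.8,-14,0],"angular":[0,0,0]},
    {"grip":0,"xyz":[-1,-17,0],"angular":[0,0,0]},
    {"grip":0,"xyz":[-1.1,-20,0],"angular":[0,0,0]},
    {"grip":0,"xyz":[-1.3,-23,0],"angular":[0,0,0]},
    {"grip":0,"xyz":[-1.5,-26,0],"angular":[0,0,0]},
    {"grip":0,"xyz":[-1.6,-28,0],"angular":[0,0,0]}
  ]
}}

```text
time_s: 10.2
tcp_pos: [0.5989, -0.0198, 0.1035]
ee_rot: [[0.946, -0.325, -0.0], [-0.325, -0.946, 0.0], [-0.0, 0.0, -1.0]]
wrist_force: [0.1, -2.4, 1.6]
gripper_width: 0.249
gripper_force: 30.0
```

Request:
{"op": "move_arm", "data": {
  "series": [
    {"grip":0,"xyz":[-0.1,-2,0],"angular":[0,0,0]},
    {"grip":0,"xyz":[-0.2,-4,0],"angular":[0,0,0]},
    {"grip":0,"xyz":[-0.3,-5,0],"angular":[0,0,0]},
    {"grip":0,"xyz":[-0.3,-5,0],"angular":[0,0,0]},
    {"grip":0,"xyz":[-0.3,-5,0],"angular":[0,0,0]}
  ]
}}

```text
time_s: 10.7
tcp_pos: [0.6002, -0.0151, 0.1036]
ee_rot: [[0.946, -0.325, 0.0], [-0.325, -0.946, 0.0], [0.0, -0.0, -1.0]]
wrist_force: [-1.0, -1.5, 1.8]
gripper_width: 0.251
gripper_force: 30.0
```

Request:
{"op": "move_arm", "data": {
  "series": [
    {"grip":0,"xyz":[-0.1,-1.3,0],"angular":[0,0,0]},
    {"grip":0,"xyz":[-0.2,-2.7,0],"angular":[0,0,0]},
    {"grip":0,"xyz":[-0.2,-4,0],"angular":[0,0,0]},
    {"grip":0,"xyz":[-0.2,-4,0],"angular":[0,0,0]}
  ]
}}

```text
time_s: 11.1
tcp_pos: [0.6013, -0.0113, 0.1035]
ee_rot: [[0.946, -0.325, -0.0], [-0.325, -0.946, 0.0], [-0.0, 0.0, -1.0]]
wrist_force: [-1.0, -2.1, 1.9]
gripper_width: 0.254
gripper_force: 30.0
```

Request:
{"op": "move_arm", "data": {
  "series": [
    {"grip":0,"xyz":[-0.1,-1.3,0],"angular":[0,0,0]},
    {"grip":0,"xyz":[-0.2,-2.7,0],"angular":[0,0,0]},
    {"grip":0,"xyz":[-0.2,-4,0],"angular":[0,0,0]},
    {"grip":0,"xyz":[-0.2,-4,0],"angular":[0,0,0]}
  ]
}}

```text
time_s: 11.5
tcp_pos: [0.6024, -0.0073, 0.1035]
ee_rot: [[0.946, -0.325, -0.0], [-0.325, -0.946, 0.0], [-0.0, -0.0, -1.0]]
wrist_force: [-0.8, -1.5, 1.1]
gripper_width: 0.249
gripper_force: 30.0
```

Request:
{"op": "move_arm", "data": {
  "series": [
    {"grip":0,"xyz":[-0.1,-1.3,0],"angular":[0,0,0]},
    {"grip":0,"xyz":[-0.2,-2.7,0],"angular":[0,0,0]},
    {"grip":0,"xyz":[-0.2,-4,0],"angular":[0,0,0]},
    {"grip":0,"xyz":[-0.2,-4,0],"angular":[0,0,0]}
  ]
}}

```text
time_s: 11.9
tcp_pos: [0.6035, -0.0035, 0.1035]
ee_rot: [[0.946, -0.325, 0.0], [-0.325, -0.946, 0.0], [-0.0, -0.0, -1.0]]
wrist_force: [-0.4, -1.9, 2.8]
gripper_width: 0.253
gripper_force: 30.0
```

Request:
{"op": "move_arm", "data": {
  "series": [
    {"grip":0,"xyz":[-0.1,-1.3,0],"angular":[0,0,0]},
    {"grip":0,"xyz":[-0.2,-2.7,0],"angular":[0,0,0]},
    {"grip":0,"xyz":[-0.2,-4,0],"angular":[0,0,0]},
    {"grip":0,"xyz":[-0.2,-4,0],"angular":[0,0,0]}
  ]
}}

```text
time_s: 12.3
tcp_pos: [0.6046, 0.0003, 0.1035]
ee_rot: [[0.946, -0.325, 0.0], [-0.325, -0.946, 0.0], [0.0, -0.0, -1.0]]
wrist_force: [-0.2, -1.7, 2.2]
gripper_width: 0.25
gripper_force: 30.0
```

Request:
{"op": "move_arm", "data": {
  "series": [
    {"grip":0,"xyz":[-0.1,-1.3,0],"angular":[0,0,0]},
    {"grip":0,"xyz":[-0.2,-2.7,0],"angular":[0,0,0]},
    {"grip":0,"xyz":[-0.2,-4,0],"angular":[0,0,0]},
    {"grip":0,"xyz":[-0.2,-4,0],"angular":[0,0,0]}
  ]
}}

```text
time_s: 12.7
tcp_pos: [0.6058, 0.0042, 0.1035]
ee_rot: [[0.946, -0.325, 0.0], [-0.325, -0.946, 0.0], [0.0, -0.0, -1.0]]
wrist_force: [-1.2, -2.0, 2.5]
gripper_width: 0.252
gripper_force: 30.0
```

Request:
{"op": "move_arm", "data": {
  "series": [
    {"grip":0,"xyz":[-0.1,-1.3,0],"angular":[0,0,0]},
    {"grip":0,"xyz":[-0.2,-2.7,0],"angular":[0,0,0]},
    {"grip":0,"xyz":[-0.2,-4,0],"angular":[0,0,0]},
    {"grip":0,"xyz":[-0.2,-4,0],"angular":[0,0,0]}
  ]
}}

```text
time_s: 13.1
tcp_pos: [0.6069, 0.008, 0.1035]
ee_rot: [[0.946, -0.325, 0.0], [-0.325, -0.946, 0.0], [0.0, -0.0, -1.0]]
wrist_force: [-1.6, -2.3, 1.2]
gripper_width: 0.247
gripper_force: 30.0
```

Request:
{"op": "move_arm", "data": {
  "series": [
    {"grip":0,"xyz":[-0.1,-1.3,0],"angular":[0,0,0]},
    {"grip":0,"xyz":[-0.2,-2.7,0],"angular":[0,0,0]},
    {"grip":0,"xyz":[-0.2,-4,0],"angular":[0,0,0]},
    {"grip":0,"xyz":[-0.2,-4,0],"angular":[0,0,0]}
  ]
}}

```text
time_s: 13.5
tcp_pos: [0.608, 0.0119, 0.1035]
ee_rot: [[0.946, -0.325, 0.0], [-0.325, -0.946, 0.0], [0.0, -0.0, -1.0]]
wrist_force: [-1.7, -2.3, 2.4]
gripper_width: 0.253
gripper_force: 30.0
```

Request:
{"op": "move_arm", "data": {
  "series": [
    {"grip":0,"xyz":[-0.1,-1.3,0],"angular":[0,0,0]},
    {"grip":0,"xyz":[-0.2,-2.7,0],"angular":[0,0,0]},
    {"grip":0,"xyz":[-0.2,-4,0],"angular":[0,0,0]},
    {"grip":0,"xyz":[-0.2,-4,0],"angular":[0,0,0]}
  ]
}}

```text
time_s: 13.9
tcp_pos: [0.6091, 0.0157, 0.1035]
ee_rot: [[0.946, -0.325, 0.0], [-0.325, -0.946, 0.0], [0.0, -0.0, -1.0]]
wrist_force: [-1.1, -1.4, 2.7]
gripper_width: 0.247
gripper_force: 30.0
```

Request:
{"op": "move_arm", "data": {
  "series": [
    {"grip":0,"xyz":[-0.1,-1.3,0],"angular":[0,0,0]},
    {"grip":0,"xyz":[-0.2,-2.7,0],"angular":[0,0,0]},
    {"grip":0,"xyz":[-0.2,-4,0],"angular":[0,0,0]},
    {"grip":0,"xyz":[-0.2,-4,0],"angular":[0,0,0]}
  ]
}}

```text
time_s: 14.3
tcp_pos: [0.6102, 0.0196, 0.1035]
ee_rot: [[0.946, -0.325, 0.0], [-0.325, -0.946, 0.0], [0.0, -0.0, -1.0]]
wrist_force: [-0.7, -2.1, 2.4]
gripper_width: 0.253
gripper_force: 30.0
```

Request:
{"op": "move_arm", "data": {
  "series": [
    {"grip":0,"xyz":[-0.1,-1.3,0],"angular":[0,0,0]},
    {"grip":0,"xyz":[-0.2,-2.7,0],"angular":[0,0,0]},
    {"grip":0,"xyz":[-0.2,-4,0],"angular":[0,0,0]},
    {"grip":0,"xyz":[-0.2,-4,0],"angular":[0,0,0]}
  ]
}}

```text
time_s: 14.7
tcp_pos: [0.6114, 0.0239, 0.1031]
ee_rot: [[0.946, -0.325, 0.001], [-0.325, -0.946, 0.001], [0.0, -0.001, -1.0]]
wrist_force: [0.1, -0.1, -2.0]
gripper_width: 0.248
gripper_force: 30.0
```

The upward force fell to free level and the drag vanished, so the strip has sprung up round the pin. I lower gently.

Request:
{"op": "move_arm", "data": {
  "series": [
    {"grip":0,"xyz":[0,0,0.7],"angular":[0,0,0]},
    {"grip":0,"xyz":[0,0,1.4],"angular":[0,0,0]},
    {"grip":0,"xyz":[0,0,2],"angular":[0,0,0]},
    {"grip":0,"xyz":[0,0,2],"angular":[0,0,0]}
  ]
}}

```text
time_s: 15.1
tcp_pos: [0.6114, 0.0237, 0.1013]
ee_rot: [[0.946, -0.325, 0.0], [-0.325, -0.946, 0.001], [0.0, -0.001, -1.0]]
wrist_force: [0.2, 1.7, -1.7]
gripper_width: 0.249
gripper_force: 30.0
```

Request:
{"op": "move_arm", "data": {
  "series": [
    {"grip":0,"xyz":[0,0,0.8],"angular":[0,0,0]},
    {"grip":0,"xyz":[0,0,1.6],"angular":[0,0,0]},
    {"grip":0,"xyz":[0,0,2.5],"angular":[0,0,0]},
    {"grip":0,"xyz":[0,0,2.5],"angular":[0,0,0]}
  ]
}}

```text
time_s: 15.5
tcp_pos: [0.6118, 0.0235, 0.0992]
ee_rot: [[0.946, -0.325, 0.001], [-0.325, -0.946, 0.001], [0.001, -0.001, -1.0]]
wrist_force: [1.5, 2.1, -0.7]
gripper_width: 0.252
gripper_force: 30.0
```

Request:
{"op": "move_arm", "data": {
  "series": [
    {"grip":0,"xyz":[0,0,0.4],"angular":[0,0,0]},
    {"grip":0,"xyz":[0,0,0.8],"angular":[0,0,0]},
    {"grip":0,"xyz":[0,0,0.8],"angular":[0,0,0]},
    {"grip":0,"xyz":[0,0,0.8],"angular":[0,0,0]}
  ]
}}

```text
time_s: 15.9
tcp_pos: [0.6118, 0.0235, 0.0986]
ee_rot: [[0.946, -0.325, 0.001], [-0.325, -0.946, 0.0], [0.001, -0.001, -1.0]]
wrist_force: [1.4, 3.8, 1.3]
gripper_width: 0.251
gripper_force: 30.0
```

Request:
{"op": "move_arm", "data": {
  "series": [
    {"grip":0,"xyz":[0,-0.4,0],"angular":[0,0,0]},
    {"grip":0,"xyz":[0,-0.8,0],"angular":[0,0,0]},
    {"grip":0,"xyz":[0,-0.8,0.3],"angular":[0,0,0]},
    {"grip":0,"xyz":[0,-0.8,0.3],"angular":[0,0,0]}
  ]
}}

```text
time_s: 16.3
tcp_pos: [0.6118, 0.0237, 0.0985]
ee_rot: [[0.946, -0.325, 0.001], [-0.325, -0.946, -0.0], [0.001, 0.0, -1.0]]
wrist_force: [0.9, 1.0, 4.2]
gripper_width: 0.252
gripper_force: 30.0
```

The hard stop at TCP z 0.0985 is exactly the expected home height, so the collar is down. I release, checking before retreating.

Request:
{"op": "move_arm", "data": {
  "series": [
    {"grip":0.3,"xyz":[0,0,0],"angular":[0,0,0]},
    {"grip":0.4,"xyz":[0,0,0],"angular":[0,0,0]},
    {"grip":0.6,"xyz":[0,0,0],"angular":[0,0,0]},
    {"grip":0.8,"xyz":[0,0,0],"angular":[0,0,0]},
    {"grip":0.8,"xyz":[0,0,0],"angular":[0,0,0]},
    {"grip":0.8,"xyz":[0,0,0],"angular":[0,0,0]}
  ]
}}

```text
time_s: 16.9
tcp_pos: [0.6114, 0.0239, 0.0978]
ee_rot: [[0.946, -0.325, -0.0], [-0.325, -0.946, -0.0], [-0.0, 0.0, -1.0]]
wrist_force: [0.3, 0.6, 0.7]
gripper_width: 0.668
gripper_force: 0.0
```

Request:
{"op": "move_arm", "data": {
  "series": [
    {"grip":0.8,"xyz":[0,0,-5],"angular":[0,0,0]},
    {"grip":0.8,"xyz":[0,0,-15],"angular":[0,0,0]},
    {"grip":0.8,"xyz":[0,0,-30],"angular":[0,0,0]},
    {"grip":0.8,"xyz":[0,0,-50],"angular":[0,0,0]},
    {"grip":0.8,"xyz":[0,0,-75],"angular":[0,0,0]},
    {"grip":0.8,"xyz":[0,0,-100],"angular":[0,0,0]},
    {"grip":0.8,"xyz":[0,0,-120],"angular":[0,0,0]},
    {"grip":0.8,"xyz":[-40,0,-120],"angular":[0,0,0]},
    {"grip":0.8,"xyz":[-80,0,-120],"angular":[0,0,0]},
    {"grip":0.8,"xyz":[-80,0,-120],"angular":[0,0,0]}
  ]
}}

```text
time_s: 17.9
tcp_pos: [0.5318, 0.0503, 0.2191]
ee_rot: [[0.946, -0.323, -0.001], [-0.323, -0.946, 0.001], [-0.001, -0.0, -1.0]]
wrist_force: [1.2, 0.1, 0.6]
gripper_width: 0.803
gripper_force: 0.0
```

Run:
```python
from h import *
s=r.sense(); np.savez('pics/s3.npz',p=s['tcp_pos'],R=s['ee_rot'])
w=save('wrist','w3')['img'][:,:,::-1]; d=save('side','d3')['img'][:,:,::-1]
p=np.array([.6123,.0235,0]); print(proj('d3',[p+[0,0,.112],p+[0,0,.058]]))
x,y=proj('d3',[p+[0,0,.08]])[0].astype(int)
a=cv2.resize(d[y-50:y+50,x-33:x+34],None,fx=5,fy=5,interpolation=cv2.INTER_CUBIC); b=cv2.resize(w,(440,330)); b=np.vstack([b,np.zeros((170,440,3),np.uint8)])
cv2.imwrite('pics/c5.png',np.hstack([a,b])); print(x-33,y-50)
```

```text
[[258.57032368 161.53161115]
 [258.78803173 177.28110612]]
225 120
```

View pics/c5.png

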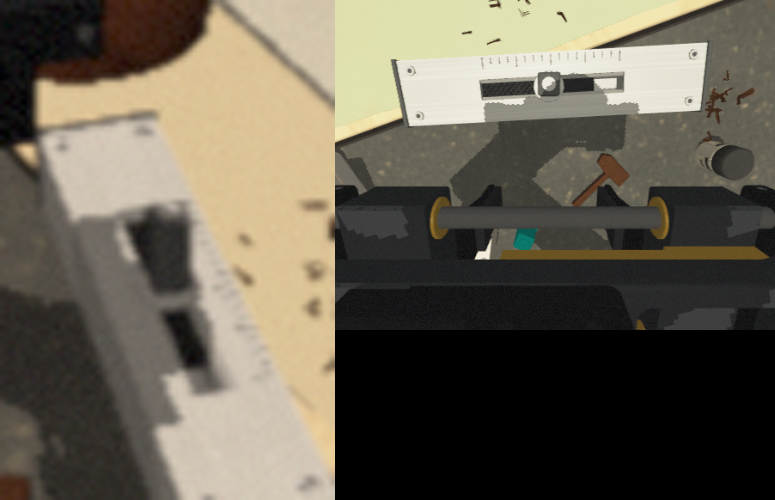

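The side crop (handle at (165,250), collar at (180,297)) and the wrist view (pin at (548,85)) show the pin upright with its collar on the rail and the gripper clear.

```bash
python3 -c "
from station import r
print(r.finish_job())"
```

```text
the job is handed in; nothing more can be done
None
```

The steel index pin stands upright in the hidden notch at about y = +5 mm on the rail, its collar down flat, and the job is handed in. Handing in returned no verdict.

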